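Half-turn the grooming caddy and nest it in its bin

TASK

The small empty caddy beside the tray belongs inside the white bin on the turntable tray: one way round its two lugs catch on the bin's rim and it only stacks, the other way round they drop into the notches and it nests. Pick the caddy up by its square grip, turn it so that it nests, feel it into the bin's flared mouth and press it gently past the sprung cheeks until it sits fully home on the bin's floor, then let go. Never push it against the bin or tray with more than about 30 N, and leave everything else on the tray and wall standing where it is.

Things in the scene. Friction and masses are not known exactly. Their poses are not given: they have to be found in the camera images.
- caddy_grip (a point): Centre of the square rubber grip on top of the caddy, 26 x 26 mm across and 40 mm tall, grasped across either pair of faces. On the caddy's middle axis, 110 mm above its flat underside; the cross bar below ends 20 mm under this point. The grip's flat top, 20 mm above it, can be pressed on if the caddy sits crooked. Axes: x along the caddy, y across, z up. It starts roughly half a turn away from the nesting way round.
- caddy_lug (a point): Middle of one of the caddy's two lugs, the one at its +x end; its twin is at the -x end. They stick out 21 mm from the end walls (77 to 98 mm from the middle), are 20 mm wide and centred at y = +25 mm of the caddy, so both lie nearer the same long side; underside 20 mm, top 32 mm above the caddy's underside. Axes as the caddy's.
- caddy: Loose grey plastic caddy, an open box 154 (x) by 100 (y) by 62 mm high without lugs and grip; about 0.35 kg, a fifth more or less. Origin at the centre of its underside. Stands on the wall top beside the tray at the start.
- tray: Steel tray 400 (x) by 280 (y) mm with an 18 mm rim, and the white bin on it. Origin at the centre of its underside. It turns about its middle on the turntable with some 0.3 Nm of friction, at most 0.5 rad either way.
- tray_mid (a point): Centre of the tray floor's upper face, 26 mm above the wall top; tray axes. The bin stands here, square to the tray, but its middle is up to 10 mm off along the tray's x and also along y; that is not measured, and it does not slide. Nested and fully home, the caddy's axes lie along the tray's and caddy_grip is 115 mm above this point; the wrong way round it stays 45 mm higher.
- bin_mouth (a point): Point fixed to the tray 70 mm above tray_mid, at the height of the bin's rim (the bin's true middle is up to 10 mm off in x and y). Inside the bin is 160 by 104 mm (the caddy has 3 mm at each end, 2 mm at each side), floor 5 mm thick; its top 14 mm flare out 11 mm on all four sides, to 182 by 126 mm. A caddy off-centre rubs on the flare it is too near and is pushed away from it.
- bin_notch (a point): Point fixed to the tray where the +x end wall's notch nominally is: 82 mm along x, 25 mm along y, 22 mm above tray_mid, the notch's bottom (true place up to 10 mm off, like the bin). Both end walls have one, open to the rim, 26 mm wide, from y = +12 to +38 mm: the lugs drop in when on the tray's +y side.
- bin_cheek (a point): Point fixed to the tray at the nominal middle of the +y inner wall, 30 mm above tray_mid. Here and opposite, a 40 mm long sprung cheek bulges 4 mm into the bin, with a sloping top, from 40 to 14 mm above the tray floor. Pushing past the two takes a total of very roughly 5 to 20 N, the caddy's weight included; let go early, the caddy sticks part-way.
- clipper: Silver hair clipper lying on the tray, 155 x 46 x 32 mm, loose; origin under its middle. Leave alone.
- comb: Rose-coloured comb lying on the tray, 170 x 30 x 5 mm, loose; origin under its middle. Leave alone.
- brush_holder: White ceramic brush holder with two brushes, 68 mm across, 90 mm high (brushes to 147 mm), loose on the tray; origin under its middle. Leave alone.
- jar: Glass jar with a twist cap, 60 mm across, 85 mm high, loose on the tray; origin under its middle. Leave alone.
- spray: Amber bottle, 52 mm across, 140 mm high, loose on the wall top behind the caddy; origin under its middle. Leave alone.
- tin: Flat round tin, 64 mm across, 30 mm high, loose on the wall top in front of the caddy; origin under its middle. Leave alone.
Mind the look-alikes: they are no part of the job. What is shaped like the caddy but blue or purple is not meant.

How it is judged:
By the outcome, as a careful person would: the job done as asked, in the order asked, and still so for the second after the job is handed in, with the robot touching nothing.
It also fails if it takes over 67 s, if anything falls off the work surface, if the arm or the gripper's body presses on something with over 40 N, if the wrist force passes 120 N, or if a joint passes its speed limit or range.

ROBOT

A 7-joint arm with a two-finger parallel gripper is mounted at the origin on the work surface. World frame = base frame: x ahead of the robot, y to its left, z up, the work surface at z = 0. Lengths are in m, angles in degrees, forces in N, time in s.
With the tool pointing down it reaches from about 0.425 to 0.875 m from the base axis. Payload 4.7 kg.
Tool frame: the origin (TCP) lies on the centre line of the jaws, within the pads' length; the fingertips stand 19 mm ahead of it and the grasp point (between the pads) is the TCP; z points along the fingers, y is the line along which they close (so a half turn about z gives the same grasp; the last joint's range is limited). The gripper opens to 87 mm and grips with 3 to 60 N. Pads are 19 mm wide; open, the fingers measure 117 mm over their backs; the gripper's body (75 mm by 190 mm) begins 51 mm behind the grasp point.
Start: joints at [-75.224, 18.392, -4.016, 83.108, 1.295, 78.541, -3.26], TCP at [0.157, 0.631, 0.242] pointing down, gripper open.
Joint ranges: [-163.93, 163.93], [-17.29, 119.83], [-79.2, 71.16], [3.27, 140.29], [-89.18, 269.18], [5.43, 117.66], [-154.24, 154.24]. Speed limits (degrees/s): [147.25, 147.25, 180, 180, 180, 180, 180].

INTERFACE

Orientations are given as [roll, pitch, yaw] about the fixed x, y, z axes, in that order (R = Rz(yaw) Ry(pitch) Rx(roll)).
In Python, from cell import env, imaging gives the robot as it stands.
- The arm moves only by the shell command python3 -m crank 'ROWS' [OPENING] [FORCE]. ROWS is JSON, a list of rows, each an object of numbers: "x", "y", "z": the shift along the tool's x, y, z in m; "turn": the turn about the tool's z in rad. In form: [{"x": .., "y": .., "z": .., "turn": ..}, ...]. A call has 1 to 12 rows; each row is the pose to reach, as a shift and turn from the pose commanded when the call began, along the tool's axes at that moment; what a row does not reach only later rows make up. A row lasts 1/8 s, in which the tool goes at most 62.5 mm and 10.7 degrees, less where a joint would pass 70% of its speed; a pose out of reach is approached as far as the arm can. A call with a gripper value outside its range is refused whole. OPENING is the finger opening in m, from 0 to 0.087, set as the call begins (- or left out, the last holds). The fingers move at their own pace and stop on an object; FORCE is the grip in N (left out, the last holds). Time passes only in rows, so rows that repeat a pose let the fingers close. It gives the time, the measured TCP pose, the force, the opening and the grip force at its end, in the units of the state.
- env.get_obs(): the state, without advancing time (a new reading comes with each control period).
- imaging.read_camera(name): name is "scene" or "top" or "wrist"; returns the picture (384x512x3 uint8, red, green, blue); there is no depth.
- imaging.get_calibration(name): a dict with "camera_matrix" (3x3 intrinsics, pixels), "position" and "attitude" of the camera in the world. Camera axes: x right, y up, looking along -z (the intrinsics and any distortion apply to the point x, -y, -z); pixel columns grow to the right and rows downward; lengths in m; the calibration is good to about 2 mm. The wrist camera is an equidistant fisheye: a pixel r from the principal point sees the ray r / f radians off the axis. A picture is of the moment at which its call begins: read the wrist's pose just before it. get_calibration takes no time and is no camera call; for the wrist camera it gives the pose at the moment of the call.
- env.sign_off(): hands the job in; it is judged then, once.
The state is a dict: "time_s": time; "qpos": joint angles; "joint_velocities": joint speeds; "effort": joint torques, N m; "tool_pos": TCP position; "tool_rot": TCP orientation; "force": force on the tool from outside, world axes, zero at the start; "wrist_torque": the same for the moment, N m; "grip_width": finger opening in m; "grasp_force": force on a finger pad.
Only numpy, scipy, OpenCV 4.12 (cv2) and the standard library are available. Lean on these libraries where they do the work, as an engineer would, in place of code of your own. Each camera call takes 0.05 s, during which the arm holds its last target. There are 200 camera calls.

## Working session

There is one attempt and no reset: what is moved stays moved. The work goes in short steps, Python scripts to look and compute and a shell command to move; the robot and the scene stay as the last step left them, time stands still between calls to the robot, and variables do not carry over. Pictures are saved under pics/ and viewed, at most 10 in all, crops included, and the job is handed in when it is done.

```bash
ls; mkdir -p pics; python3 - <<'E'
from cell import env, imaging
import cv2, numpy as np
o=env.get_obs(); print(o)
ims=[]
for n in ("scene","top"):
    im=imaging.read_camera(n); cv2.imwrite(f"pics/{n}0.png",im[:,:,::-1]); print(n,imaging.get_calibration(n))
E
```

```text
pics
{'time_s': 0.0, 'qpos': array([-75.22178675,  18.43829847,  -4.01558933,  83.17751543,
         1.29675959,  78.53988193,  -3.25994524]), 'joint_velocities': array([ 0.01879211, -0.05585166,  0.10533022, -0.04484217, -0.01376245,
        0.08979829,  0.03709099]), 'effort': array([-3.52912475e-04, -4.91286314e+01, -4.04089121e-01, -3.12530923e+01,
       -6.38570962e-02,  4.39431961e-02,  1.77904080e-04]), 'tool_pos': array([0.15685178, 0.63024225, 0.24044722]), 'tool_rot': array([-1.79889649e+02,  7.56197038e-03,  1.66032062e+02]), 'force': array([-0.26358737,  0.47472957,  0.59217289]), 'wrist_torque': array([ 0.08642397, -0.06497799, -0.01233395]), 'grasp_force': 0.0, 'grip_width': 0.08705157514020029}
scene {'camera_matrix': array([[439.97582216,   0.        , 248.1936898 ],
       [  0.        , 439.97582216, 190.59548489],
       [  0.        ,   0.        ,   1.        ]]), 'position': array([1.12897215, 0.26749357, 1.12057941]), 'attitude': array([ 3.46010431e+01, -8.38215074e-02,  1.16683696e+02])}
top {'camera_matrix': array([[403.45842279,   0.        , 249.15714209],
       [  0.        , 403.45842279, 179.07631686],
       [  0.        ,   0.        ,   1.        ]]), 'position': array([ 0.42814552, -0.03794315,  1.17295352]), 'attitude': array([  4.98829159,   0.44446223, -90.71720414])}
```

View pics/scene0.png

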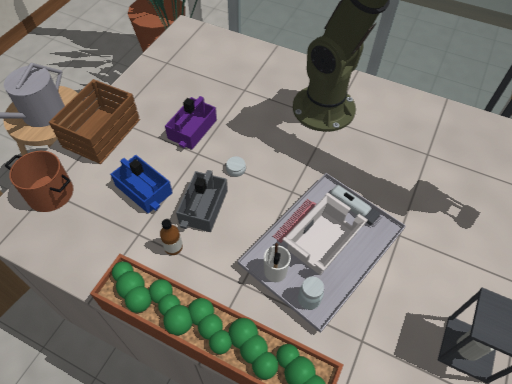

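View pics/top0.png

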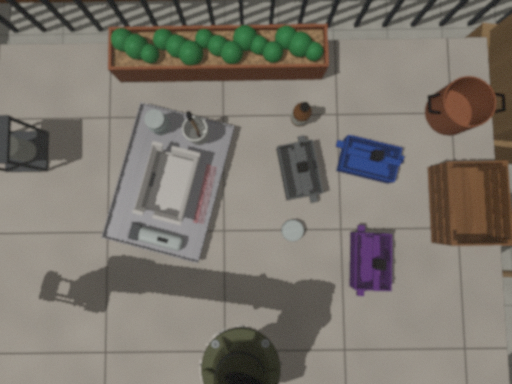

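The top view shows three caddy-shaped things: grey at (300,168), blue at (370,158) and purple at (372,260). Grey fits the description, with the bottle behind it and the tin in front. The tray is at (170,180) with the white bin at (175,183). Next I'll enlarge crops to confirm this.

```bash
cat > h.py <<'E'
from cell import env, imaging
import cv2, numpy as np
from scipy.spatial.transform import Rotation as Rt
def cam(n):
    c=imaging.get_calibration(n); return np.array(c["camera_matrix"]),np.array(c["position"]),Rt.from_euler("xyz",c["attitude"],degrees=True).as_matrix()
def rays(c,uv,fish=False):
    K,p,R=c; uv=np.atleast_2d(uv).astype(float)
    a=(uv-K[:2,2])/[K[0,0],K[1,1]]
    if fish:
        r=np.linalg.norm(a,axis=1,keepdims=True)+1e-12; d=np.hstack([a/r*np.sin(r),np.cos(r)])
    else: d=np.hstack([a,np.ones((len(a),1))])
    return d*[1,-1,-1]@R.T
def onz(c,uv,z,fish=False):
    d=rays(c,uv,fish); p=c[1]; z=np.broadcast_to(z,len(d))
    return p+d*((z-p[2])/d[:,2])[:,None]
def proj(c,P,fish=False):
    K,p,R=c; q=(np.atleast_2d(P)-p)@R*[1,-1,-1]
    if fish:
        n=np.linalg.norm(q[:,:2],axis=1,keepdims=True)+1e-12; a=q[:,:2]/n*np.arctan2(n,q[:,2:])
    else: a=q[:,:2]/q[:,2:]
    return a*[K[0,0],K[1,1]]+K[:2,2]
E
python3 - <<'E'
from h import *
t=cv2.imread("pics/top0.png"); s=cv2.imread("pics/scene0.png")
a=cv2.resize(t[85:275,95:335],None,fx=3.3,fy=3.1,interpolation=3)[:589]
cv2.imwrite("pics/c1.png",cv2.resize(t[90:270,100:340],(800,600),interpolation=cv2.INTER_CUBIC))
c=cam("top"); print(proj(c,[[0,0,0],[0.157,.63,.24]]))
print(onz(c,[[300,168],[145,105],[239,125],[198,260],[105,236]],[.06,.018,.018,.018,.018]).round(3))
E
```

```text
[[240.78421054 367.69861579]
 [-42.1651104  338.64435943]]
[[ 0.554 -0.172  0.06 ]
 [ 0.751  0.272  0.018]
 [ 0.687 -0.003  0.018]
 [ 0.301  0.117  0.018]
 [ 0.372  0.382  0.018]]
```

View pics/c1.png

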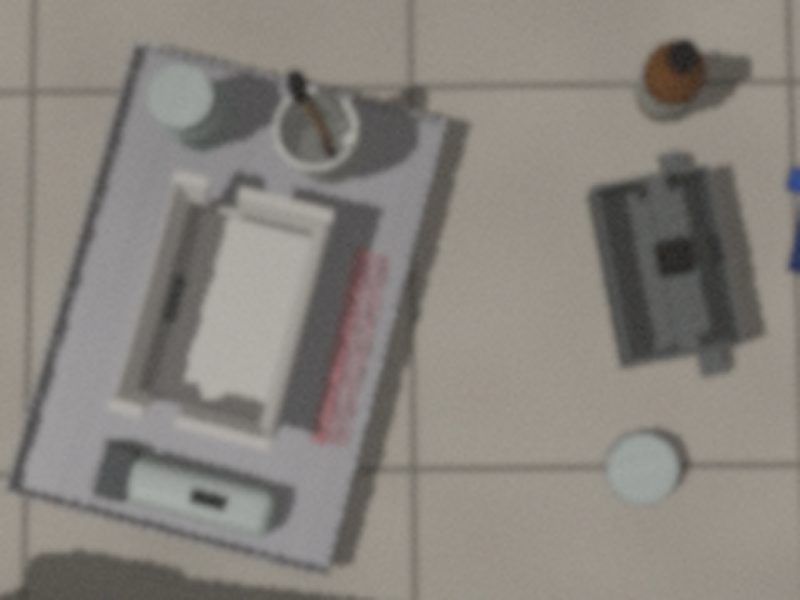

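The crop confirms the grey caddy: grip at crop (676,256), lugs at (676,160) and (715,358), both on the right side, world −y. The bin's notches at (215,195) and (150,412) are on its left side, world +y. So the caddy needs about 155° of turn. Next I'll measure coarse poses and plan the first move.

```bash
cat >> h.py <<'E'
def plan(pos,yaw,o=None):
    o=o or env.get_obs(); p=np.array(o["tool_pos"]); R=Rt.from_euler("xyz",o["tool_rot"],degrees=True).as_matrix()
    d=R.T@(np.array(pos)-p); t=-(yaw-o["tool_rot"][2]); t=(t+180)%360-180
    print("shift",d.round(4),"turn",np.radians(t).round(4),"deg",round(t,1))
E
python3 - <<'E'
from h import *
c=cam("top")
q=lambda l:np.array(l)/3.3333+[100,90]
cad=onz(c,q([[676,160],[715,358]]),.032); print(cad.round(3)); d=cad[1]-cad[0]; print("caddy yaw",np.degrees(np.arctan2(d[1],d[0])), cad.mean(0))
print("grip",onz(c,q([[676,256]]),.13))
tr=onz(c,q([[140,47],[468,122],[330,570],[12,490]]),.044);tr[1:3]=onz(c,q([[445,118],[330,570]]),.044);print(tr.round(3))
b=onz(c,q([[185,178],[333,212],[268,445],[112,405]]),.096);print(b.round(3),b.mean(0))
for a in (tr,b):
    e=a[0]-a[3]; print(np.degrees(np.arctan2(e[1],e[0])),np.linalg.norm(e),np.linalg.norm(a[0]-a[1]))
plan([.50,.18,.40],110)
E
```

```text
[[ 0.644 -0.185  0.032]
 [ 0.473 -0.214  0.032]]
caddy yaw -170.36435548549767 [ 0.55861855 -0.19975599  0.032     ]
grip [[ 0.54945931 -0.17081672  0.13      ]]
[[0.746 0.273 0.044]
 [0.681 0.012 0.044]
 [0.301 0.111 0.044]
 [0.37  0.377 0.044]]
[[0.622 0.221 0.096]
 [0.593 0.101 0.096]
 [0.406 0.153 0.096]
 [0.44  0.278 0.096]] [0.51527431 0.18861923 0.096     ]
-15.333480677765701 0.3896362872739292 0.2694166576446569
-17.331531880611838 0.19164321139917817 0.1237394237483282
shift [-0.4417 -0.3545 -0.1588] turn 0.978 deg 56.0
```

```bash
python3 -m crank '[{"x":-0.02,"y":-0.015,"z":-0.02,"turn":0.05},{"x":-0.06,"y":-0.05,"z":-0.05,"turn":0.15},{"x":-0.11,"y":-0.085,"z":-0.07,"turn":0.26},{"x":-0.15,"y":-0.12,"z":-0.09,"turn":0.37},{"x":-0.19,"y":-0.155,"z":-0.11,"turn":0.48},{"x":-0.23,"y":-0.19,"z":-0.12,"turn":0.59},{"x":-0.27,"y":-0.22,"z":-0.13,"turn":0.70},{"x":-0.31,"y":-0.25,"z":-0.14,"turn":0.80},{"x":-0.35,"y":-0.285,"z":-0.15,"turn":0.90},{"x":-0.39,"y":-0.315,"z":-0.16,"turn":0.97},{"x":-0.425,"y":-0.34,"z":-0.16,"turn":0.98},{"x":-0.44,"y":-0.355,"z":-0.16,"turn":0.98}]' && python3 - <<'E'
from h import *
o=env.get_obs(); print(o["qpos"].round(1))
c=imaging.get_calibration("wrist"); np.save("cw1.npy",c,allow_pickle=True)
im=imaging.read_camera("wrist"); cv2.imwrite("pics/w1.png",im[:,:,::-1]); print(c)
E
```

```text
time_s: 1.6
tool_pos: [0.4996, 0.1773, 0.4013]
tool_rot: [-180.0, 0.1, 109.7]
force: [0.2, 0.8, 0.0]
grip_width: 0.0868
grasp_force: 0.0
[-45.8   1.5  24.1  84.8  -0.6  93.8  -2.1]
{'camera_matrix': array([[297.31863964,   0.        , 253.6462015 ],
       [  0.        , 297.31863964, 196.28276287],
       [  0.        ,   0.        ,   1.        ]]), 'position': array([0.47549666, 0.24259532, 0.54389916]), 'attitude': array([-14.90346535,   0.06635562,  19.60787356])}
```

View pics/w1.png

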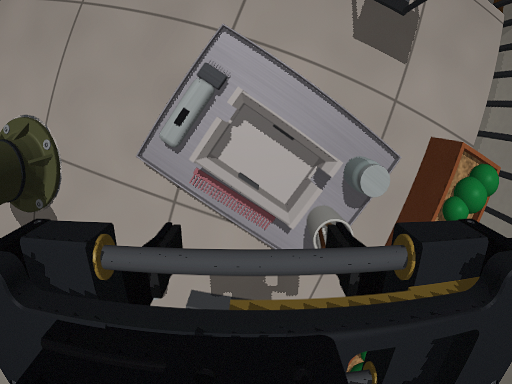

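The wrist view shows the whole tray, with the bin's rim corners near (238,90), (342,160), (290,225) and (192,160). I'll enlarge it to pick the rim accurately.

```bash
python3 - <<'E'
from h import *
im=cv2.imread("pics/w1.png")[75:240,180:360]
cv2.imwrite("pics/w1c.png",cv2.resize(im,(720,660)[:2],interpolation=cv2.INTER_CUBIC)[:600])
E
```

```text
(no output)
```

View pics/w1c.png

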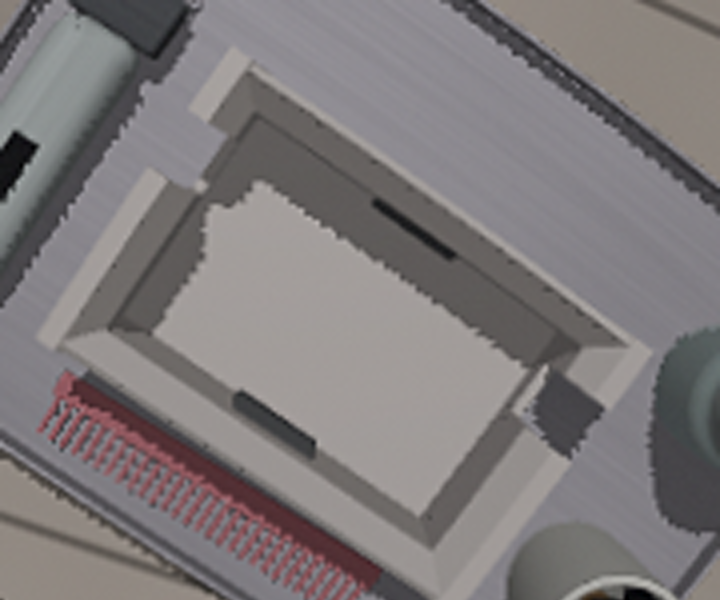

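```bash
cat > m.py <<'E'
from h import *
c0=np.load("cw1.npy",allow_pickle=True).item()
c=(np.array(c0["camera_matrix"]),np.array(c0["position"]),Rt.from_euler("xyz",c0["attitude"],degrees=True).as_matrix())
q=lambda l:np.array(l)/4+[180,75]-.4
w=onz(c,q([[237,47],[652,350],[40,342]]),.096,True)[:,:2]
print(w.round(4),"ctr",(w[1]+w[2])/2)
x=w[1]-w[0];y=w[0]-w[2];print(np.linalg.norm(x),np.linalg.norm(y),np.degrees([np.arctan2(*x[::-1]),np.arctan2(*y[::-1])]))
i=onz(c,q([[258,112],[578,350],[428,520],[110,328]]),[.082,.082,.031,.082],True)[:,:2];print(i.round(4),(i[1]+i[3])/2)
# tray outer corners full-res
t=onz(c,[[222,26],[399,157],[138,155]],.044,True)[:,:2];x=t[1]-t[0];y=t[0]-t[2]
print(t.round(3),"tray ctr",(t[1]+t[2])/2,np.linalg.norm(x),np.linalg.norm(y),np.degrees([np.arctan2(*x[::-1]),np.arctan2(*y[::-1])]))
E
python3 m.py
```

```text
[[0.4378 0.2816]
 [0.6275 0.229 ]
 [0.4027 0.1513]] ctr [0.5151036  0.19016401]
0.19692920264792443 0.1349367492303878 [-15.50271224  74.93872356]
[[0.4527 0.2615]
 [0.6032 0.2175]
 [0.582  0.1192]
 [0.4255 0.1629]] [0.51435718 0.19021311]
[[0.37  0.378]
 [0.746 0.277]
 [0.301 0.12 ]] tray ctr [0.52309055 0.19819129] 0.38870722799836893 0.26755641762751203 [-15.06534928  74.88207592]
```

```bash
python3 - <<'E'
from h import *
plan([.551,-.173,.28],9.7)
E
```

```text
shift [-0.3445 -0.0683  0.1221] turn 1.7415 deg 99.8
```

```bash
python3 -m crank '[{"x":-0.015,"y":-0.005,"z":0.0,"turn":0.1},{"x":-0.05,"y":-0.01,"z":0.0,"turn":0.26},{"x":-0.09,"y":-0.02,"z":0.01,"turn":0.43},{"x":-0.13,"y":-0.025,"z":0.02,"turn":0.6},{"x":-0.17,"y":-0.03,"z":0.04,"turn":0.77},{"x":-0.21,"y":-0.04,"z":0.05,"turn":0.94},{"x":-0.25,"y":-0.05,"z":0.07,"turn":1.11},{"x":-0.285,"y":-0.055,"z":0.085,"turn":1.28},{"x":-0.315,"y":-0.06,"z":0.1,"turn":1.45},{"x":-0.335,"y":-0.065,"z":0.11,"turn":1.6},{"x":-0.3445,"y":-0.068,"z":0.12,"turn":1.7},{"x":-0.3445,"y":-0.068,"z":0.122,"turn":1.74}]' && python3 - <<'E'
from h import *
o=env.get_obs(); print(o["qpos"].round(1))
c=imaging.get_calibration("wrist"); np.save("cw2.npy",c,allow_pickle=True)
im=imaging.read_camera("wrist"); cv2.imwrite("pics/w2.png",im[:,:,::-1]); print(c["position"])
cv2.imwrite("pics/w2c.png",cv2.resize(im[100:340,120:400,::-1],(700,600),interpolation=cv2.INTER_CUBIC))
E
```

```text
time_s: 3.15
tool_pos: [0.5508, -0.1671, 0.2783]
tool_rot: [-180.0, 0.1, 10.0]
force: [0.5, -0.1, -0.3]
grip_width: 0.0868
grasp_force: 0.0
[-25.6  10.2  45.6  92.2  -7.3  80.8 -59.3]
[ 0.61943503 -0.15567581  0.42083632]
```

View pics/w2c.png

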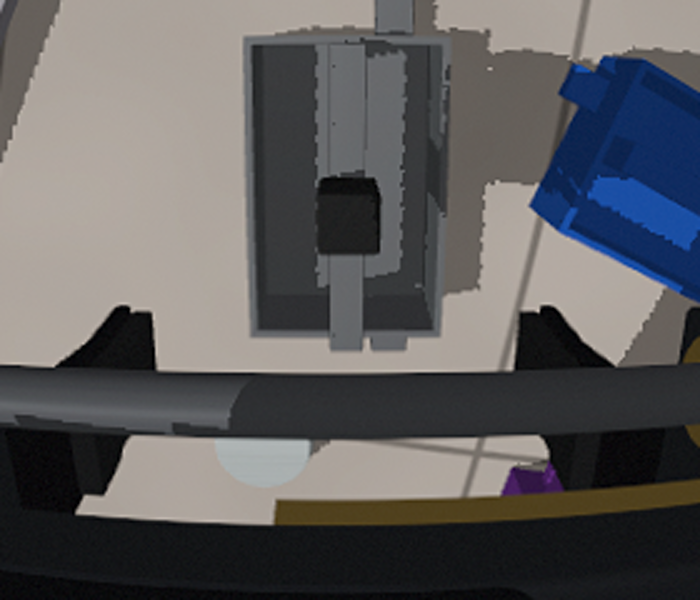

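The close view shows the grip's top face spanning crop (317,193) to (380,254), the bar running along caddy x, and the fingers straddling it across y.

```bash
python3 - <<'E'
from h import *
c0=np.load("cw2.npy",allow_pickle=True).item()
c=(np.array(c0["camera_matrix"]),np.array(c0["position"]),Rt.from_euler("xyz",c0["attitude"],degrees=True).as_matrix())
q=lambda l:np.array(l)/2.5+[120,100]-.3
g=onz(c,q([[317,193],[380,193],[380,254],[317,254]]),.13,True); print(g.round(4),g.mean(0),np.linalg.norm(g[0]-g[1]),np.linalg.norm(g[1]-g[2]))
b=onz(c,q([[246,38],[450,38],[440,336],[250,336]]),.062,True)[:,:2];print(b.round(4),b.mean(0))
for a,k in((3,0),(2,1)):
  e=b[a]-b[k];print(np.linalg.norm(e),np.degrees(np.arctan2(e[1],e[0])))
for a,k in((0,1),(3,2)):
  e=b[k]-b[a];print(np.linalg.norm(e),np.degrees(np.arctan2(e[1],e[0]))-90)
gc=(g.mean(0)[:2]+b.mean(0))/2
e=b[3]-b[0]+b[2]-b[1]; y=np.degrees(np.arctan2(e[1],e[0]));print(y)
plan([*g.mean(0)[:2],.115],y+180)
E
```

```text
[[ 0.5609 -0.1585  0.13  ]
 [ 0.5653 -0.1833  0.13  ]
 [ 0.5404 -0.188   0.13  ]
 [ 0.536  -0.1628  0.13  ]] [ 0.5506357 -0.1731546  0.13     ] 0.02514312758572221 0.02532626375254283
[[ 0.6164 -0.1127]
 [ 0.6337 -0.2091]
 [ 0.4834 -0.2353]
 [ 0.4663 -0.1373]] [ 0.54997337 -0.17359306]
0.15212106269037126 -170.70990385095112
0.15252413634275638 -170.11023132529297
0.09788530161632121 -169.84362634687403
0.09947636121574055 -170.08485023011616
-170.40967087351368
shift [-0.0012  0.0066  0.1634] turn 0.0076 deg 0.4
```

```bash
python3 -m crank '[{"z":0.02},{"z":0.05},{"z":0.08},{"z":0.1},{"z":0.1},{"z":0.1}]' && python3 -c "
from h import *
plan([.5504,-.1733,.113],9.8)"
```

```text
invalid input
```

```bash
python3 -m crank '[{"x":0,"y":0,"z":0.02,"turn":0},{"x":0,"y":0,"z":0.05,"turn":0},{"x":0,"y":0,"z":0.08,"turn":0},{"x":0,"y":0,"z":0.1,"turn":0},{"x":0,"y":0,"z":0.1,"turn":0},{"x":0,"y":0,"z":0.1,"turn":0}]' && python3 -c "
from h import *
plan([.5504,-.1733,.113],9.8)"
```

```text
time_s: 3.95
tool_pos: [0.5521, -0.1671, 0.1806]
tool_rot: [180.0, -0.1, 10.2]
force: [0.4, -0.5, -1.1]
grip_width: 0.0872
grasp_force: 0.0
shift [-0.0029  0.0057  0.0676] turn 0.007 deg 0.4
```

```bash
python3 -m crank '[{"x":-0.003,"y":0.006,"z":0.01,"turn":0.005},{"x":-0.003,"y":0.006,"z":0.03,"turn":0.005},{"x":-0.003,"y":0.006,"z":0.05,"turn":0.005},{"x":-0.003,"y":0.006,"z":0.065,"turn":0.005},{"x":-0.003,"y":0.006,"z":0.0675,"turn":0.005},{"x":-0.003,"y":0.006,"z":0.0675,"turn":0.005}]' && python3 -m crank '[{"x":0,"y":0,"z":0,"turn":0},{"x":0,"y":0,"z":0,"turn":0},{"x":0,"y":0,"z":0,"turn":0},{"x":0,"y":0,"z":0,"turn":0},{"x":0,"y":0,"z":0,"turn":0},{"x":0,"y":0,"z":0,"turn":0}]' 0.015 35
```

```text
time_s: 4.7
tool_pos: [0.5497, -0.1735, 0.112]
tool_rot: [180.0, 0.0, 9.9]
force: [0.5, -0.5, -0.7]
grip_width: 0.0872
grasp_force: 0.0
time_s: 5.45
tool_pos: [0.5496, -0.1734, 0.112]
tool_rot: [-180.0, -0.0, 9.9]
force: [-0.5, -0.0, -0.6]
grip_width: 0.035
grasp_force: 0.0
```

Still closing; I'll hold a little longer, then lift.

```bash
python3 -m crank '[{"x":0,"y":0,"z":0,"turn":0},{"x":0,"y":0,"z":0,"turn":0},{"x":0,"y":0,"z":0,"turn":0},{"x":0,"y":0,"z":0,"turn":0}]' && python3 -m crank '[{"x":0,"y":0,"z":-0.01,"turn":0},{"x":0,"y":0,"z":-0.04,"turn":0},{"x":0,"y":0,"z":-0.08,"turn":0},{"x":0,"y":0,"z":-0.12,"turn":0},{"x":0,"y":0,"z":-0.16,"turn":0},{"x":0,"y":0,"z":-0.18,"turn":0},{"x":0,"y":0,"z":-0.18,"turn":0},{"x":0,"y":0,"z":-0.18,"turn":0}]' && python3 -c "
from h import *
plan([.5148,.1902,.30],9.9-170.2+360-15.2-(-170.2))
plan([.5148,.1902,.30],9.9+170.2-15.2)"
```

```text
time_s: 5.95
tool_pos: [0.5495, -0.1733, 0.112]
tool_rot: [-180.0, 0.0, 9.9]
force: [0.2, 0.9, -1.3]
grip_width: 0.0259
grasp_force: 35.0
time_s: 6.95
tool_pos: [0.5489, -0.1733, 0.2909]
tool_rot: [-180.0, 0.1, 9.9]
force: [1.0, 0.5, -3.7]
grip_width: 0.0257
grasp_force: 35.0
shift [ 0.0288 -0.364  -0.0089] turn 0.2652 deg 15.2
shift [ 0.0288 -0.364  -0.0089] turn -2.7054 deg -155.0
```

```bash
python3 -m crank '[{"x":0,"y":-0.01,"z":-0.01,"turn":-0.08},{"x":0,"y":-0.03,"z":-0.02,"turn":-0.22},{"x":0,"y":-0.05,"z":-0.03,"turn":-0.38},{"x":0,"y":-0.075,"z":-0.04,"turn":-0.54},{"x":0.005,"y":-0.1,"z":-0.04,"turn":-0.7},{"x":0.01,"y":-0.125,"z":-0.04,"turn":-0.86},{"x":0.01,"y":-0.15,"z":-0.04,"turn":-1.02},{"x":0.01,"y":-0.175,"z":-0.04,"turn":-1.18},{"x":0.015,"y":-0.2,"z":-0.04,"turn":-1.34},{"x":0.015,"y":-0.225,"z":-0.04,"turn":-1.5},{"x":0.015,"y":-0.245,"z":-0.04,"turn":-1.64},{"x":0.015,"y":-0.255,"z":-0.04,"turn":-1.72}]' && python3 -c "
from h import *
plan([.5148,.1902,.33],164.9)"
```

```text
time_s: 8.45
tool_pos: [0.5195, 0.0818, 0.3302]
tool_rot: [-179.8, -0.0, 108.7]
force: [0.1, -0.4, -3.5]
grip_width: 0.0255
grasp_force: 35.0
shift [1.042e-01 3.040e-02 1.000e-04] turn -0.9802 deg -56.2
```

```bash
python3 -m crank '[{"x":0.02,"y":0.005,"z":0,"turn":-0.1},{"x":0.04,"y":0.01,"z":0,"turn":-0.25},{"x":0.06,"y":0.02,"z":0,"turn":-0.41},{"x":0.08,"y":0.025,"z":0,"turn":-0.57},{"x":0.095,"y":0.03,"z":0,"turn":-0.73},{"x":0.104,"y":0.03,"z":0,"turn":-0.87},{"x":0.104,"y":0.03,"z":0,"turn":-0.96},{"x":0.104,"y":0.03,"z":0,"turn":-0.98},{"x":0.104,"y":0.03,"z":0,"turn":-0.98},{"x":0.104,"y":0.03,"z":0,"turn":-0.98}]' && python3 - <<'E'
from h import *
print(env.get_obs()["qpos"].round(1))
im=imaging.read_camera("wrist"); t=imaging.read_camera("top")
cv2.imwrite("pics/w3.png",np.hstack([im[:,:,::-1],cv2.resize(t[85:275,95:245,::-1],(303,384))])[:, :800])
plan([.5148,.1902,.23],164.9)
E
```

```text
time_s: 9.7
tool_pos: [0.516, 0.1883, 0.3317]
tool_rot: [-180.0, -0.0, 164.5]
force: [-0.2, 0.2, -3.2]
grip_width: 0.0253
grasp_force: 35.0
[-44.3   4.2  23.   90.1  -1.6  86.1  53.2]
shift [0.0017 0.0015 0.102 ] turn -0.006 deg -0.3
```

View pics/w3.png

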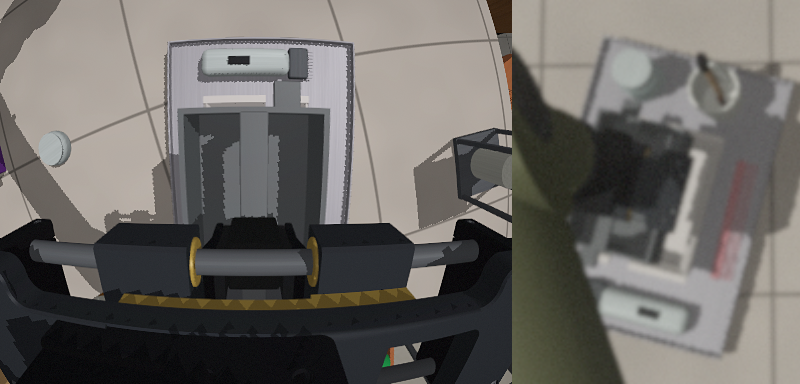

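The caddy is square to the tray with its lug at wrist (288,95) on the notch side, above the bin's −x end. I'll descend to just above the mouth and tidy the alignment.

```bash
python3 -m crank '[{"x":0.0017,"y":0.0015,"z":0.02,"turn":-0.006},{"x":0.0017,"y":0.0015,"z":0.05,"turn":-0.006},{"x":0.0017,"y":0.0015,"z":0.08,"turn":-0.006},{"x":0.0017,"y":0.0015,"z":0.1,"turn":-0.006},{"x":0.0017,"y":0.0015,"z":0.112,"turn":-0.006},{"x":0.0017,"y":0.0015,"z":0.112,"turn":-0.006},{"x":0.0017,"y":0.0015,"z":0.112,"turn":-0.006}]' && python3 -c "
from h import *
plan([.5148,.1902,.2],164.9)"
```

```text
time_s: 10.68
tool_pos: [0.5154, 0.1906, 0.2211]
tool_rot: [179.9, 0.1, 164.9]
force: [-0.3, 0.1, -3.1]
grip_width: 0.0257
grasp_force: 35.0
shift [ 0.0005 -0.0005  0.0211] turn 0.0006 deg 0.0
```

```bash
python3 -m crank '[{"x":0.0005,"y":-0.0005,"z":0.005,"turn":0},{"x":0.0005,"y":-0.0005,"z":0.011,"turn":0},{"x":0.0005,"y":-0.0005,"z":0.016,"turn":0},{"x":0.0005,"y":-0.0005,"z":0.02,"turn":0},{"x":0.0005,"y":-0.0005,"z":0.02,"turn":0}]' && python3 -m crank '[{"x":0,"y":0,"z":0.002,"turn":0},{"x":0,"y":0,"z":0.004,"turn":0},{"x":0,"y":0,"z":0.006,"turn":0},{"x":0,"y":0,"z":0.006,"turn":0}]' && python3 -c "
from h import *
o=env.get_obs();print(o['wrist_torque'].round(2))
plan([.5148,.1902,.2],164.9)"
```

```text
time_s: 11.3
tool_pos: [0.5139, 0.1899, 0.1996]
tool_rot: [-180.0, -0.0, 164.9]
force: [-0.7, -0.2, -2.5]
grip_width: 0.0255
grasp_force: 35.0
time_s: 11.8
tool_pos: [0.514, 0.19, 0.1939]
tool_rot: [-180.0, -0.0, 164.9]
force: [-0.2, -0.3, -3.5]
grip_width: 0.0261
grasp_force: 35.0
[-0.01  0.02 -0.02]
shift [-0.0007  0.0004 -0.0061] turn 0.0008 deg 0.0
```

```bash
python3 -m crank '[{"x":0,"y":0,"z":0.002,"turn":0},{"x":0,"y":0,"z":0.004,"turn":0},{"x":0,"y":0,"z":0.006,"turn":0},{"x":0,"y":0,"z":0.006,"turn":0}]' && python3 -m crank '[{"x":0,"y":0,"z":0.002,"turn":0},{"x":0,"y":0,"z":0.004,"turn":0},{"x":0,"y":0,"z":0.006,"turn":0},{"x":0,"y":0,"z":0.006,"turn":0}]' && python3 -c "
from h import *
o=env.get_obs();print(o['wrist_torque'].round(2))
plan([.5148,.1902,.2],164.9)"
```

```text
time_s: 12.3
tool_pos: [0.5141, 0.19, 0.1878]
tool_rot: [-180.0, -0.0, 164.9]
force: [-0.0, 0.2, -3.6]
grip_width: 0.0257
grasp_force: 35.0
time_s: 12.8
tool_pos: [0.5141, 0.19, 0.1819]
tool_rot: [-180.0, -0.0, 164.9]
force: [0.9, -0.1, -2.2]
grip_width: 0.0256
grasp_force: 35.0
[0.04 0.   0.03]
shift [-0.0006  0.0003 -0.0181] turn 0.0008 deg 0.0
```

```bash
python3 -m crank '[{"x":0,"y":0,"z":0.0015,"turn":0},{"x":0,"y":0,"z":0.003,"turn":0},{"x":0,"y":0,"z":0.003,"turn":0}]' && python3 -m crank '[{"x":0,"y":0,"z":0.0015,"turn":0},{"x":0,"y":0,"z":0.003,"turn":0},{"x":0,"y":0,"z":0.003,"turn":0}]' && python3 -c "
from h import *
o=env.get_obs();print(o['wrist_torque'].round(2))"
```

```text
time_s: 13.18
tool_pos: [0.5141, 0.19, 0.1789]
tool_rot: [-180.0, -0.0, 164.9]
force: [0.5, 0.2, -2.8]
grip_width: 0.0259
grasp_force: 35.0
time_s: 13.55
tool_pos: [0.5141, 0.1902, 0.176]
tool_rot: [180.0, 0.0, 165.0]
force: [0.1, 1.0, -2.7]
grip_width: 0.0257
grasp_force: 35.0
[ 0.13 -0.06  0.04]
```

```bash
python3 -m crank '[{"x":0,"y":0,"z":0.0015,"turn":0},{"x":0,"y":0,"z":0.003,"turn":0},{"x":0,"y":0,"z":0.003,"turn":0}]' && python3 -m crank '[{"x":0,"y":0,"z":0.0015,"turn":0},{"x":0,"y":0,"z":0.003,"turn":0},{"x":0,"y":0,"z":0.003,"turn":0}]' && python3 -c "
from h import *
o=env.get_obs();print(o['wrist_torque'].round(2))"
```

```text
time_s: 13.92
tool_pos: [0.5144, 0.1906, 0.1732]
tool_rot: [179.9, 0.0, 165.0]
force: [1.2, 2.3, -2.0]
grip_width: 0.0257
grasp_force: 35.0
time_s: 14.3
tool_pos: [0.5146, 0.1909, 0.1705]
tool_rot: [179.9, 0.0, 165.0]
force: [1.5, 4.0, 0.1]
grip_width: 0.0257
grasp_force: 35.0
[ 1.04 -0.25 -0.03]
```

The side force points along tray +y, so I'll ease 1 mm that way while pressing.

```bash
python3 -m crank '[{"x":0,"y":0.0008,"z":0.0015,"turn":0},{"x":0,"y":0.0012,"z":0.003,"turn":0},{"x":0,"y":0.0012,"z":0.003,"turn":0}]' && python3 -c "
from h import *
o=env.get_obs();print(o['wrist_torque'].round(2))"
```

```text
time_s: 14.68
tool_pos: [0.5148, 0.1908, 0.1676]
tool_rot: [180.0, 0.0, 164.9]
force: [0.4, 1.5, 5.4]
grip_width: 0.0256
grasp_force: 35.0
[ 0.46 -0.01 -0.01]
```

```bash
python3 -m crank '[{"x":0,"y":0.0003,"z":0.0015,"turn":0},{"x":0,"y":0.0003,"z":0.003,"turn":0},{"x":0,"y":0.0003,"z":0.003,"turn":0}]' && python3 -m crank '[{"x":0,"y":0,"z":0.0015,"turn":0},{"x":0,"y":0,"z":0.003,"turn":0},{"x":0,"y":0,"z":0.003,"turn":0}]' && python3 -m crank '[{"x":0,"y":0,"z":0.0015,"turn":0},{"x":0,"y":0,"z":0.003,"turn":0},{"x":0,"y":0,"z":0.003,"turn":0}]'
```

```text
time_s: 15.05
tool_pos: [0.5151, 0.191, 0.1649]
tool_rot: [180.0, 0.1, 164.9]
force: [-0.2, 1.2, 6.8]
grip_width: 0.0254
grasp_force: 35.0
time_s: 15.42
tool_pos: [0.5149, 0.1909, 0.161]
tool_rot: [-180.0, 0.0, 164.9]
force: [0.1, 1.2, 2.9]
grip_width: 0.0258
grasp_force: 35.0
time_s: 15.8
tool_pos: [0.5145, 0.1911, 0.1577]
tool_rot: [-180.0, -0.0, 164.9]
force: [1.2, 1.1, 0.8]
grip_width: 0.0256
grasp_force: 35.0
```

```bash
python3 -m crank '[{"x":0,"y":0.0003,"z":0.002,"turn":0},{"x":0,"y":0.0003,"z":0.004,"turn":0},{"x":0,"y":0.0003,"z":0.006,"turn":0},{"x":0,"y":0.0003,"z":0.006,"turn":0}]' && python3 -m crank '[{"x":0,"y":0,"z":0.0015,"turn":0},{"x":0,"y":0,"z":0.003,"turn":0},{"x":0,"y":0,"z":0.005,"turn":0},{"x":0,"y":0,"z":0.005,"turn":0}]' 
```

```text
time_s: 16.3
tool_pos: [0.5143, 0.1916, 0.1516]
tool_rot: [-180.0, -0.0, 164.9]
force: [1.4, -0.0, 0.4]
grip_width: 0.0258
grasp_force: 35.0
time_s: 16.8
tool_pos: [0.5144, 0.1917, 0.1467]
tool_rot: [-180.0, -0.0, 164.9]
force: [-0.0, -0.1, 1.1]
grip_width: 0.026
grasp_force: 35.0
```

```bash
python3 -m crank '[{"x":0,"y":0,"z":0.001,"turn":0},{"x":0,"y":0,"z":0.002,"turn":0},{"x":0,"y":0,"z":0.002,"turn":0}]' && python3 -m crank '[{"x":0,"y":0,"z":0.001,"turn":0},{"x":0,"y":0,"z":0.0015,"turn":0},{"x":0,"y":0,"z":0.0015,"turn":0}]' 
```

```text
time_s: 17.18
tool_pos: [0.5146, 0.1917, 0.145]
tool_rot: [-180.0, -0.0, 164.9]
force: [0.9, -0.1, 1.0]
grip_width: 0.0259
grasp_force: 35.0
time_s: 17.55
tool_pos: [0.5146, 0.1917, 0.1435]
tool_rot: [-180.0, -0.0, 164.9]
force: [0.2, 0.7, 1.8]
grip_width: 0.0256
grasp_force: 35.0
```

```bash
python3 -m crank '[{"x":0,"y":0,"z":0.0005,"turn":0},{"x":0,"y":0,"z":0.001,"turn":0},{"x":0,"y":0,"z":0.001,"turn":0}]'
```

```text
time_s: 17.92
tool_pos: [0.5147, 0.1917, 0.1428]
tool_rot: [180.0, 0.0, 164.9]
force: [-1.9, -0.3, 4.4]
grip_width: 0.0258
grasp_force: 35.0
```

```bash
python3 -m crank '[{"x":0,"y":0,"z":0.0005,"turn":0},{"x":0,"y":0,"z":0.001,"turn":0},{"x":0,"y":0,"z":0.001,"turn":0}]'
```

```text
time_s: 18.3
tool_pos: [0.5147, 0.1917, 0.1427]
tool_rot: [180.0, -0.0, 164.9]
force: [-2.9, -1.4, 10.1]
grip_width: 0.0256
grasp_force: 35.0
```

Hard stop at z = 0.1427 m, against a predicted 0.143 m for home. I'll ease the pressure, then open.

```bash
python3 -m crank '[{"x":0,"y":0,"z":-0.0008,"turn":0},{"x":0,"y":0,"z":-0.0008,"turn":0}]' && python3 -m crank '[{"x":0,"y":0,"z":0,"turn":0},{"x":0,"y":0,"z":0,"turn":0},{"x":0,"y":0,"z":0,"turn":0},{"x":0,"y":0,"z":0,"turn":0},{"x":0,"y":0,"z":0,"turn":0},{"x":0,"y":0,"z":0,"turn":0}]' 0.055 && python3 -m crank '[{"x":0,"y":0,"z":-0.005,"turn":0},{"x":0,"y":0,"z":-0.02,"turn":0},{"x":0,"y":0,"z":-0.05,"turn":0},{"x":0,"y":0,"z":-0.09,"turn":0},{"x":0,"y":0,"z":-0.13,"turn":0},{"x":0,"y":0,"z":-0.17,"turn":0},{"x":0,"y":0,"z":-0.2,"turn":0},{"x":0,"y":0,"z":-0.22,"turn":0},{"x":0,"y":0,"z":-0.22,"turn":0},{"x":0,"y":0,"z":-0.22,"turn":0}]' && python3 - <<'E'
from h import *
c=imaging.get_calibration("wrist"); np.save("cw3.npy",c,allow_pickle=True)
im=imaging.read_camera("wrist"); s=imaging.read_camera("scene")
cv2.imwrite("pics/f.png",np.hstack([cv2.resize(im[40:260,130:380,::-1],(450,396)),cv2.resize(s[160:340,230:410,::-1],(396,396))])[:,:800])
E
```

```text
time_s: 18.55
tool_pos: [0.5147, 0.1916, 0.1427]
tool_rot: [180.0, 0.0, 164.9]
force: [-1.2, -0.5, 6.8]
grip_width: 0.0259
grasp_force: 35.0
time_s: 19.3
tool_pos: [0.5147, 0.1918, 0.1424]
tool_rot: [180.0, 0.0, 164.9]
force: [-0.9, 0.2, 0.3]
grip_width: 0.0551
grasp_force: 0.0
time_s: 20.55
tool_pos: [0.5143, 0.1916, 0.3619]
tool_rot: [-180.0, -0.0, 164.9]
force: [-0.9, -1.1, -0.2]
grip_width: 0.055
grasp_force: 0.0
```

View pics/f.png

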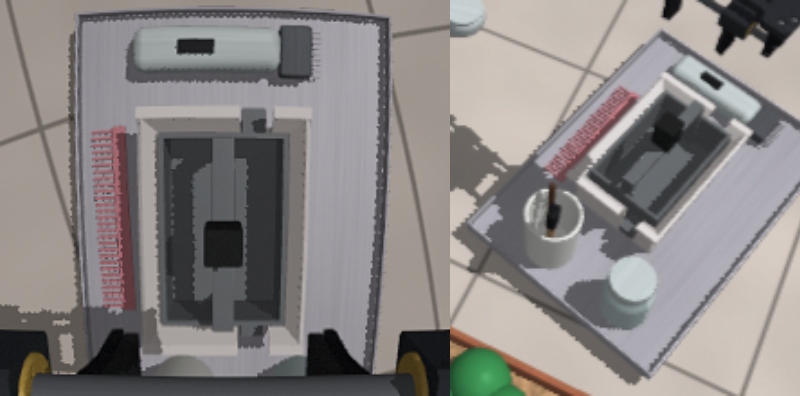

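The caddy sits below the rim with both lugs in the notches, at (252,120) and (252,335). It is level and centred, and everything else on the tray is where it was. Handing in.

```bash
python3 -c "
from cell import env
print(env.sign_off())"
```

```text
the job is handed in; nothing more can be done
None
```

The grey caddy is nested fully home in the white bin, released and handed in at about 21 s; the highest contact force I read was about 10 N, and nothing else on the tray had moved in the last pictures.

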